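# Inspect a relay under a hand loupe

## Robot

A 6-joint arm with a two-finger parallel gripper is mounted at the origin on the work surface. World frame = base frame: x ahead of the robot, y to its left, z up, the work surface at z = 0. Lengths are in mm, angles in rad, forces in N, time in s.
With the tool pointing down it reaches from about 350 to 775 mm from the base axis. Payload 7.3 kg.
Tool frame: the origin (TCP) lies at the very end of the fingers, on their centre line; the grasp point (between the pads) lies 19 mm behind it; z points along the fingers, y is the line along which they close (so a half turn about z gives the same grasp; the last joint's range is limited). The gripper opens to 92 mm and grips with 3 to 60 N. Pads are 19 mm wide; open, the fingers measure 130 mm over their backs; the gripper's body (75 mm by 190 mm) begins 47 mm behind the grasp point.
Start: joints at [-1.271, 0.342, 1.524, -0, 1.275, -0.146], TCP at [226.394, -473.702, 193.841] pointing down, gripper open.
Joint ranges: [-2.53, 2.53], [-0.77, 2.02], [0.04, 2.7], [-1, 4.14], [0.28, 2.66], [-3.11, 3.11]. Speed limits (rad/s): [2.57, 2.57, 3.14, 3.14, 3.14, 3.14].

## Interface

Orientations are given as [roll, pitch, yaw] about the fixed x, y, z axes, in that order (R = Rz(yaw) Ry(pitch) Rx(roll)).
In Python, from plant import get_obs, capture, close_job gives the robot as it stands. The module is installed in compiled form; this text tells all that it offers.
- The arm moves only by the shell command python3 -m handwheel 'ROWS'. ROWS is JSON, a list of rows, each a list of 3 entries, a list of its own where there are three numbers: the turn, a rotation vector about the tool's x, y, z in degrees, then the shift along the tool's x, y, z in m, then the opening, from 0 (shut) to 1 (fully open). A call has 1 to 12 rows; each row is the pose to reach, as a shift and turn from the pose commanded when the call began, along the tool's axes at that moment; what a row does not reach only later rows make up. A row lasts 1/10 s, in which the tool goes at most 50 mm and 8.59 degrees, less where a joint would pass 70% of its speed; a pose out of reach is approached as far as the arm can. A call with a gripper value outside its range is refused whole. The fingers move at their own pace and stop on an object; the grip force is fixed at half the most. Time passes only in rows, so rows that repeat a pose let the fingers close. It gives the time, the measured TCP pose, the force, the opening and the grip force at its end, in the units of the state.
- get_obs(): the state, without advancing time (a new reading comes with each control period).
- capture(name): name is "scene" or "top" or "wrist"; returns a dict with "image" (400x640x3 uint8, red, green, blue), "depth" (400x640 float32, mm along the optical axis (not along the pixel's ray), 0 where there is no reading), "fx", "fy", "cx", "cy" (pixels), "k1" (the pictures are not rectified: a ray, as slopes to the right and down, at radius r is drawn at 1 + k1 r^2 times it, then the intrinsics apply), "camera_from_world" (4x4, takes a point from world to camera coordinates). Camera axes: x right, y down, z forward; pixel columns grow to the right and rows downward; lengths in mm; the calibration is good to about 2 mm. A picture is of the moment at which its call begins.
- close_job(): hands the job in; it is judged then, once.
The state is a dict: "time": time; "joint_positions": joint angles; "dq": joint speeds; "tau": joint torques, N m; "tool_pos": TCP position; "tcp_rot": TCP orientation; "contact_force": force on the tool from outside, world axes, zero at the start; "moment": the same for the moment, N m; "grip_width": finger opening in mm; "finger_force": force on a finger pad.
Only numpy, scipy, OpenCV 4.12 (cv2) and the standard library are available. Lean on these libraries where they do the work, as an engineer would, in place of code of your own. Each camera call takes 0.05 s, during which the arm holds its last target. There are 200 camera calls.

## Task

First swing the fume hood away from the circuit board, all the way round to its stop. Then pick up the orange-handled loupe by its handle and hold it level over the yellow relay, with the lens centred above the relay and at the height of the red band on the gauge post. Finish while still holding it there in the air; never touch the board, its holder or the relay with the loupe, and leave the tape roll, the spool and the jar where they are.

Things in the scene. Friction and masses are not known exactly. Their poses are not given: they have to be found in the camera images.
- hood (a joint): the fume hood's hinge, rad: it turns about an upright axis; 0 lies over the circuit board, it grows as the hood swings clockwise seen from above (towards the robot's left), and 1.4 is the stop. Starts between 0 and 0.35. The hinge is lightly stiff (about 1 to 2 N at the knob) and stays where it is left
- hood_hinge (a point): a point on the hood's upright hinge axis, at the height of the knob's middle (262 mm above the table); the axis is that of a 32 mm wide aluminium column standing on the table
- hood_knob (a point): middle of the upright black knob on top of the clear fume hood, 20 mm in diameter, standing 56 mm high (from 229 to 285 mm above the table), 290 mm from the hinge axis. A level aluminium tube 26 mm thick, its axis 215 mm above the table, joins hood and column. The hood is a clear cone, 116 mm across its mouth, which lies 137 mm above the table
- lens (a point): centre of the loupe's round lens, half-way up its 14 mm thick black rim, 78 mm across. Its x axis points along the loupe away from the handle, z is the lens's own axis (up). The loupe weighs about 120 g and balances about 65 mm from this point towards the handle
- loupe_handle (a point): the place to grip the loupe's straight orange handle, half-way up it; the handle is 16 mm wide and 14 mm high, lies along x, and reaches from 36 to 161 mm from the lens's centre; this point is 90 mm from the lens's centre, level with it. Its z axis is up
- rest: the loupe's rest, fixed: a 4 mm thick grey base plate 200 by 60 mm with two black pads on it, one under the lens and one under the handle's end; origin under the lens, on the table. The loupe starts on it, handle roughly towards the robot, underside 30 mm above the table; 22 to 140 mm from the lens's centre, under the handle, there is nothing above the base plate
- relay_top (a point): middle of the top face of the yellow relay, 18 by 18 mm and 12 mm high, which sits on the circuit board; its top is 34 mm above the table
- band_mid (a point): middle of the red band, 16 mm wide and 6 mm high, on the gauge post; its height is the height at which the lens's centre must be held. It varies from 76 to 106 mm above the table
- holder: the board holder, fixed, grey base 140 (x) by 160 (y) by 12 mm with a blue circuit board on it (its top 22 mm above the table, parts up to 26 mm besides the relay); origin at the centre of its underside. The gauge post, 8 mm thick, rises at x = 58, y = 68 mm in its frame, at the corner away from the robot, to 125 mm above the table
- tape: yellow tape roll, 80 mm across and 36 mm high, origin at the centre of its underside; to be left alone
- spool: solder spool, 52 mm across and 46 mm high, origin at the centre of its underside; to be left alone
- flux: amber flux jar, 44 mm across and 60 mm high, origin at the centre of its underside; to be left alone
Things that resemble listed ones, but are neither listed nor needed, are in the scene too. There is more than one size of the part that bears lens; the job needs the largest.

How it is judged (in metres and radians):
On the way, in this order (a step that is already met when the one before it is completed fails the run):
1. the hood is swung round to its stop (value of joint hood above 1.25 rad), for 0.2 s.
2. the loupe is lifted off its rest in the fingers (contact force between the fingers and loupe above 1 N and height (world z) of lens above 0.055 m), for 0.2 s.
At the end, for the whole second after the job is handed in: the hood is still within 0.15 rad of its stop; the loupe is held still in the fingers (under 20 mm/s), carried by nothing else, its lens's centre within 15 mm sideways of the relay's centre and within 7 mm of the red band's height, and level to 0.12 rad (7 degrees) (value of joint hood above 1.25 rad and contact force between the fingers and loupe above 1 N and horizontal distance between lens and relay_top below 0.015 m and z of lens in the frame of band_mid between -0.007 and 0.007 m and angle between lens's own z axis and vertical below 0.12 rad and linear speed of loupe below 0.02 m/s and contact force between loupe and holder below 0.1 N and contact force between loupe and rest below 0.1 N and contact force between loupe and tape below 0.1 N and contact force between loupe and spool below 0.1 N and contact force between loupe and flux below 0.1 N); the arm keeps its last pose, push and grip.
It fails at once if the loupe touches the board or its holder (contact force between loupe and holder above 0.5 N).
It fails at once if the loupe touches the relay (contact force between loupe and relay above 0.5 N).
It fails at once if the yellow tape roll is disturbed (distance of tape from where it was at the start of the episode above 0.02 m).
It fails at once if the solder spool is disturbed (distance of spool from where it was at the start of the episode above 0.02 m).
It fails at once if the flux jar is disturbed (distance of flux from where it was at the start of the episode above 0.02 m).
It also fails if it takes over 58 s, if anything falls off the work surface, if the arm or the gripper's body presses on something with over 40 N, if the wrist force passes 120 N, or if a joint passes its speed limit or range.

## Working session

There is one attempt and no reset: what is moved stays moved. The work goes in short steps, Python scripts to look and compute and a shell command to move; the robot and the scene stay as the last step left them, time stands still between calls to the robot, and variables do not carry over. Pictures are saved under pics/ and viewed, at most 12 in all, crops included, and the job is handed in when it is done.

```bash
mkdir -p pics
cat > h.py <<'E'
import numpy as np,cv2
from plant import get_obs,capture
def save(c,n): cv2.imwrite(f'pics/{n}.png',c['image'][:,:,::-1])
def rays(c,uv):
    uv=np.atleast_2d(uv).astype(float)
    d=np.stack([(uv[:,0]-c['cx'])/c['fx'],(uv[:,1]-c['cy'])/c['fy']],1)
    s=d.copy()
    for _ in range(20): s=d/(1+c['k1']*(s**2).sum(1,keepdims=True))
    return s
def onplane(c,uv,z):
    s=rays(c,uv);T=np.linalg.inv(c['camera_from_world']);d=np.c_[s,np.ones(len(s))]@T[:3,:3].T;o=T[:3,3]
    return o+d*((z-o[2])/d[:,2])[:,None]
def bydepth(c,uv,dep=None):
    uv=np.atleast_2d(uv);s=rays(c,uv);T=np.linalg.inv(c['camera_from_world'])
    z=c['depth'][uv[:,1].astype(int),uv[:,0].astype(int)][:,None]
    return (np.c_[s,np.ones(len(s))]*z)@T[:3,:3].T+T[:3,3]
def cloud(c):
    v,u=np.mgrid[:400,:640];uv=np.c_[u.ravel(),v.ravel()]
    return bydepth(c,uv).reshape(400,640,3)
def proj(c,p):
    p=np.atleast_2d(p);q=p@c['camera_from_world'][:3,:3].T+c['camera_from_world'][:3,3]
    s=q[:,:2]/q[:,2:];s=s*(1+c['k1']*(s**2).sum(1,keepdims=True))
    return s*[c['fx'],c['fy']]+[c['cx'],c['cy']]
E
python3 - <<'E'
from h import *
for n in('top','scene'):
    c=capture(n);save(c,n+'0');np.save(n+'0.npy',c,allow_pickle=True)
    print(n,np.linalg.inv(c['camera_from_world']).round(2).tolist(),c['fx'],c['k1'])
print(get_obs())
E
```

```text
top [[0.01, -0.99, 0.16, 390.15], [-1.0, -0.01, -0.01, -80.86], [0.01, -0.16, -0.99, 1301.84], [0.0, 0.0, 0.0, 1.0]] 377.79161134047297 -0.054805406807500644
scene [[0.43, 0.66, -0.62, 1207.61], [0.91, -0.31, 0.29, -348.4], [-0.01, -0.69, -0.73, 908.82], [0.0, 0.0, 0.0, 1.0]] 424.4581093233581 -0.08363422799378377
{'time': 0.1, 'joint_positions': array([-1.27099949e+00,  3.42632555e-01,  1.52493140e+00,  1.64488532e-05,
        1.27543385e+00, -1.45979941e-01]), 'dq': array([ 1.38318375e-04, -5.25374632e-04, -2.26932347e-03, -7.60897681e-04,
        9.35769104e-04,  8.06632759e-05]), 'tau': array([ 1.53346547e-03, -4.32003808e+01, -2.44694442e+01,  7.18684564e-02,
        5.25806041e-02, -5.63970434e-05]), 'tool_pos': array([ 226.26654609, -473.2691669 ,  193.22168832]), 'tcp_rot': array([-3.14020474e+00, -2.19958652e-04,  4.45771830e-01]), 'contact_force': array([ 1.2701532 ,  0.14727827, -0.29201627]), 'moment': array([-0.01393366,  0.01325018,  0.02283844]), 'finger_force': 0.0, 'grip_width': 91.62894585704487}
```

View pics/top0.png

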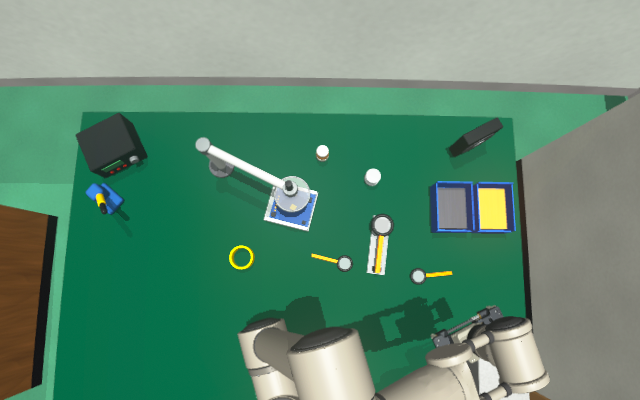

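View pics/scene0.png

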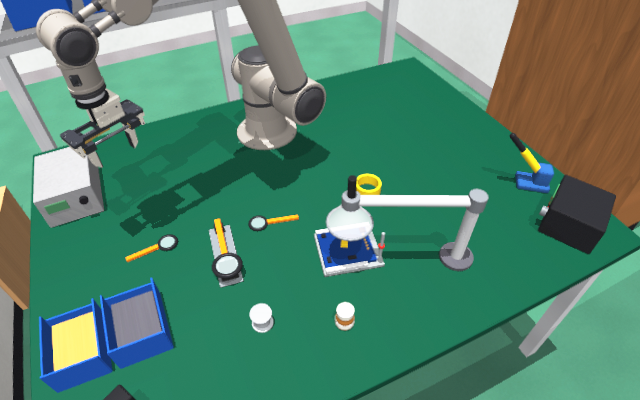

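The top view shows the knob at (290,186), column top at (203,145), board near (292,205), large loupe lens at (382,225) with its handle to (378,272), tape at (241,257), spool at (372,177) and flux at (322,153). The scene view shows the red band at (382,246), knob at (352,185) and column top at (478,197).

Run:
```python
from h import *
t=np.load('top0.npy',allow_pickle=True).item();s=np.load('scene0.npy',allow_pickle=True).item()
def blobs(c,lo,hi,box,name,z=None):
    hsv=cv2.cvtColor(c['image'],cv2.COLOR_RGB2HSV);m=cv2.inRange(hsv,lo,hi)
    u0,u1,v0,v1=box;k=np.zeros_like(m);k[v0:v1,u0:u1]=m[v0:v1,u0:u1]
    n,l,st,ce=cv2.connectedComponentsWithStats(k);P=cloud(c)
    for i in range(1,n):
        if st[i,4]>6:
            q=P[l==i];print(name,st[i].tolist(),ce[i].round(1),'med',np.median(q,0).round(1),'plane',onplane(c,ce[i],z)[0].round(1) if z else '')
blobs(t,(0,0,0),(180,255,60),(270,310,170,205),'knob t',285)
blobs(s,(0,0,0),(180,255,60),(335,370,165,215),'knob s',262)
blobs(t,(10,150,120),(28,255,255),(360,400,220,285),'handle t',37)
blobs(t,(0,0,0),(180,255,60),(355,410,205,245),'rim t',44)
blobs(s,(10,150,120),(35,255,255),(330,365,225,260),'relay s',34)
blobs(t,(20,120,100),(35,255,255),(270,315,190,225),'relay t',34)
blobs(s,(0,150,120),(8,255,255),(370,395,225,265),'band s',90)
blobs(s,(172,150,120),(180,255,255),(370,395,225,265),'band s',90)
blobs(t,(0,120,100),(8,255,255),(270,330,170,235),'band t',90)
blobs(t,(100,100,60),(125,255,255),(260,320,170,235),'board t',22)
P=cloud(t)
for n,u,v in(('col',203,145),('tape',241,247),('spool',372,177),('flux',322,153),('lens',382,225),('hend',378,270)):
    print(n,P[v,u].round(1))
for n,u,v in(('colS',478,196),('relayS',344,244)): print(n,cloud(s)[v,u].round(1))
def up(im,x0,x1,y0,y1): return cv2.resize(im[y0:y1,x0:x1,::-1],(400,400),interpolation=cv2.INTER_CUBIC)
cv2.imwrite('pics/crop.png',np.hstack([up(t['image'],260,330,170,240),up(s['image'],310,400,180,270)]))
```

```text
knob t [287, 187, 5, 4, 10] [289.2 188.4] med [612.7   2.3 259.3] plane [ 6.067e+02 -1.000e-01  2.850e+02]
knob s [348, 179, 8, 19, 136] [351.3 188.1] med [627.9  -4.2 258.7] plane [628.8  -4.7 262. ]
handle t [375, 235, 9, 38, 181] [378.6 254. ] med [ 440.3 -283.9   44. ] plane [ 440.5 -284.3   37. ]
relay s [341, 240, 7, 8, 44] [344.  243.5] med [600.2   1.6  32.7] plane [6.014e+02 6.000e-01 3.400e+01]
band s [378, 243, 7, 6, 20] [380.8 245.9] med [680.3  63.2  77.3] plane [685.8  56.3  90. ]
board t [269, 194, 47, 33, 535] [294.1 213.6] med [571.1  -5.3  22.9] plane [575.    1.5  22. ]
col [744.8 262.2 234.9]
tape [457.6 176.2  33.5]
spool [ 701.6 -262.9   46.5]
flux [779.2 -90.8  61.5]
lens [ 537.8 -296.2   40. ]
hend [ 387.7 -281.    42.1]
colS [749.7 258.4 234. ]
relayS [6.016e+02 6.000e-01 3.210e+01]
```

View pics/crop.png

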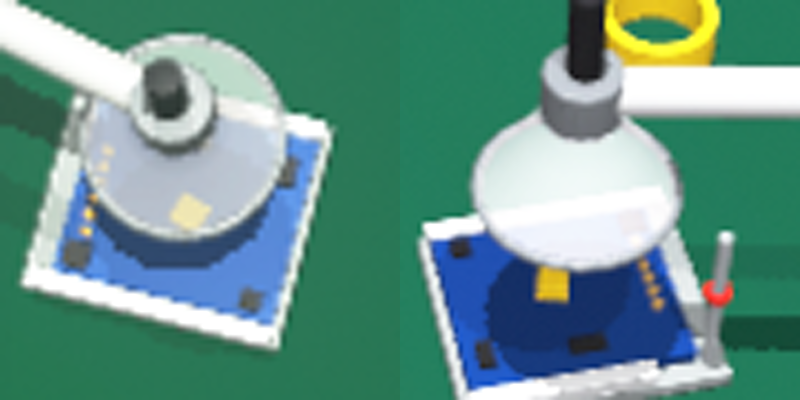

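```bash
cat >> h.py <<'E'
from scipy.spatial.transform import Rotation as Ro
def go(x,y,z,yawdeg):
    o=get_obs();R=Ro.from_euler('xyz',o['tcp_rot']);T=Ro.from_euler('xyz',[np.pi,0,np.radians(yawdeg)])
    print('turn',np.degrees((R.inv()*T).as_rotvec()).round(1),'shift',(R.inv().apply(np.array([x,y,z])-o['tool_pos'])/1000).round(4))
E
python3 - <<'E'
from h import *
t=np.load('top0.npy',allow_pickle=True).item()
print(onplane(t,[[288.9,183],[290,184]],285).round(1))
go(226,-473,340,25.5); go(627,-3,340,65.5)
E
```

```text
[[621.9   1.1 285. ]
 [619.1  -2.  285. ]]
turn [-0.1 -0.   0. ] shift [-1.000e-04 -6.000e-04 -1.468e-01]
turn [ -0.1  -0.  -40. ] shift [ 0.5644 -0.2517 -0.1463]
```

```bash
python3 -m handwheel '[[[0,0,0],[0,0,-0.05],1],[[0,0,0],[0,0,-0.10],1],[[0,0,0],[0,0,-0.147],1],[[0,0,0],[0,0,-0.147],1]]'
```

```text
time: 0.5
tool_pos: [227.1, -475.7, 347.5]
tcp_rot: [3.13, 0.002, 0.446]
contact_force: [-0.1, -0.3, -0.2]
grip_width: 91.8
finger_force: 0.0
```

```bash
python3 -m handwheel '[[[0,0,-20],[0.282,-0.126,0],0.6],[[0,0,-20],[0.282,-0.126,0],0.6],[[0,0,-20],[0.282,-0.126,0],0.6],[[0,0,-20],[0.282,-0.126,0],0.6],[[0,0,-20],[0.282,-0.126,0],0.6],[[0,0,-20],[0.282,-0.126,0],0.6],[[0,0,-40],[0.5644,-0.2517,0],0.6],[[0,0,-40],[0.5644,-0.2517,0],0.6],[[0,0,-40],[0.5644,-0.2517,0],0.6],[[0,0,-40],[0.5644,-0.2517,0],0.6],[[0,0,-40],[0.5644,-0.2517,0],0.6],[[0,0,-40],[0.5644,-0.2517,0],0.6]]'
python3 -m handwheel '[[[0,0,-12],[0,0,0],0.6],[[0,0,-12],[0,0,0],0.6]]'
python3 - <<'E'
from h import *
c=capture('wrist');save(c,'w1');o=get_obs();print(o['tool_pos'],np.degrees(o['tcp_rot'])); go(626,-3,242,65.5)
print(proj(c,[[626,-3,285],[*o['tool_pos']]]))
E
```

```text
time: 1.7
tool_pos: [616.2, -15.0, 339.8]
tcp_rot: [-3.14, 0.001, 1.144]
contact_force: [1.3, -1.3, -0.0]
grip_width: 55.3
finger_force: 0.0
time: 1.9
tool_pos: [615.9, -15.1, 338.5]
tcp_rot: [-3.138, 0.0, 1.361]
contact_force: [0.6, -0.6, -0.3]
grip_width: 54.9
finger_force: 0.0
[615.57396053 -15.84550336 338.9009246 ] [-1.79826452e+02  2.09492351e-02  7.79748249e+01]
turn [-0.2  0.  12.5] shift [0.0148 0.0078 0.0969]
[[326.54843433 183.71392647]
 [315.49812579 229.41691169]]
```

View pics/w1.png

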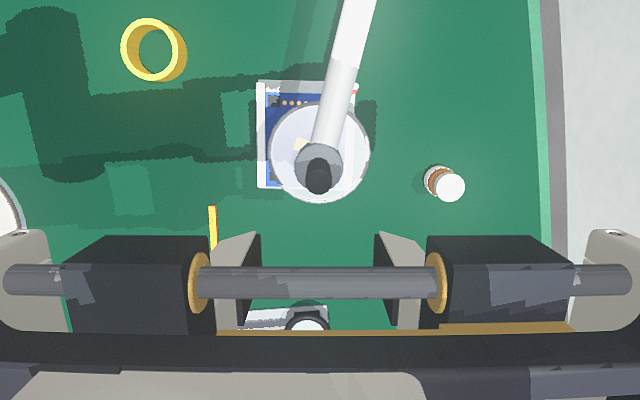

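The wrist view shows the knob's top face at about (319,186), between the opening's jaw columns but ahead of the fingers.

Run:
```python
from h import *
c=capture('wrist');P=cloud(c)
print(onplane(c,[[319,186]],285),P[180:194:3,319].round(0))
m=(P[...,2]>278)&(P[...,2]<292);m[:150]=0;m[200:]=0;m[:,:290]=0;m[:,345:]=0
print(m.sum(),np.median(P[m],0),P[m].min(0),P[m].max(0))
```

```text
[[620.05705195  -4.35299202 285.        ]] [[621.  -0. 284.]
 [620.  -3. 283.]
 [620.  -4. 285.]
 [620.  -7. 283.]
 [619.  -9. 285.]]
562 [6.20505253e+02 2.15659523e-01 2.83765506e+02] [610.35589427  -9.46918727 278.15004524] [630.05470542   9.645396   286.21399075]
```

Run:
```python
from h import *
go(620.4,0,242,64)
```

```text
turn [-0.1  0.  13.6] shift [0.0171 0.0016 0.0974]
```

```bash
python3 -m handwheel '[[[0,0,7],[0.0171,0.0016,0],0.6],[[0,0,13.6],[0.0171,0.0016,0],0.6],[[0,0,13.6],[0.0171,0.0016,0.04],0.6],[[0,0,13.6],[0.0171,0.0016,0.07],0.6],[[0,0,13.6],[0.0171,0.0016,0.097],0.6],[[0,0,13.6],[0.0171,0.0016,0.097],0.35],[[0,0,13.6],[0.0171,0.0016,0.097],0.35],[[0,0,13.6],[0.0171,0.0016,0.097],0.35]]'
cat >> h.py <<'E'
H=np.array([748,260.])
def arc(degs):
    a0=np.degrees(np.arctan2(-260,-127.6))
    for d in degs:
        a=np.radians(a0-d);p=H+290*np.array([np.cos(a),np.sin(a)]);print(d,p.round(0),end=' ');go(p[0],p[1],242,64-d)
E
python3 -c "
from h import *
arc([10,20,30,40])"
```

```text
time: 2.8
tool_pos: [621.5, -0.8, 245.8]
tcp_rot: [3.138, -0.001, 1.115]
contact_force: [0.5, -0.5, 0.6]
grip_width: 36.3
finger_force: 0.0
10 [577.  26.] turn [ 0.2 -0.1  9.9] shift [ 0.0043 -0.0518  0.0037]
20 [539.  59.] turn [ 0.2 -0.1 19.9] shift [ 0.0174 -0.1006  0.0035]
30 [507.  98.] turn [ 0.2 -0.1 29.9] shift [ 0.0388 -0.1464  0.0034]
40 [483. 143.] turn [ 0.2 -0.1 39.9] shift [ 0.0678 -0.1878  0.0033]
```

```bash
python3 -m handwheel '[[[0,0,5],[0.001,-0.026,0.002],0.35],[[0,0,10],[0.0043,-0.052,0.003],0.35],[[0,0,15],[0.010,-0.077,0.003],0.35],[[0,0,20],[0.0174,-0.1006,0.003],0.35],[[0,0,25],[0.027,-0.124,0.003],0.35],[[0,0,30],[0.0388,-0.1464,0.003],0.35],[[0,0,35],[0.052,-0.168,0.003],0.35],[[0,0,40],[0.0678,-0.1878,0.003],0.35],[[0,0,40],[0.0678,-0.1878,0.003],0.35]]'
python3 -c "
from h import *
arc([50,60,64,68,72,76,80])"
```

```text
time: 3.7
tool_pos: [481.5, 144.9, 242.9]
tcp_rot: [3.141, -0.004, 0.419]
contact_force: [-0.3, -0.2, 0.0]
grip_width: 32.2
finger_force: 0.0
50 [466. 191.] turn [ 0.  -0.2 10. ] shift [ 0.0048 -0.0478  0.0009]
60 [459. 240.] turn [-0.  -0.2 20. ] shift [ 0.018  -0.0966  0.0009]
64 [458. 261.] turn [-0.  -0.2 24. ] shift [ 0.0256 -0.1154  0.0009]
68 [459. 281.] turn [-0.  -0.2 28. ] shift [ 0.0345 -0.1336  0.001 ]
72 [461. 301.] turn [-0.  -0.2 32. ] shift [ 0.0447 -0.1511  0.001 ]
76 [464. 321.] turn [-0.  -0.2 36. ] shift [ 0.0561 -0.1678  0.001 ]
80 [469. 341.] turn [-0.1 -0.2 40. ] shift [ 0.0686 -0.1837  0.0011]
```

```bash
python3 -m handwheel '[[[0,0,5],[0.002,-0.024,0],0.35],[[0,0,10],[0.0048,-0.0478,0],0.35],[[0,0,15],[0.011,-0.072,0],0.35],[[0,0,20],[0.018,-0.0966,0],0.35],[[0,0,20],[0.018,-0.0966,0],0.35]]'
python3 -c "
from h import *
arc([64,68,72,76,80])
c=capture('wrist');P=cloud(c);print(get_obs()['contact_force'])
m=(P[...,2]>250)&(P[...,2]<290)&(np.hypot(P[...,0]-459,P[...,1]-240)<60);print(m.sum(),np.median(P[m],0));save(c,'w2')"
```

```text
time: 4.2
tool_pos: [459.7, 240.0, 241.8]
tcp_rot: [-3.141, -0.002, 0.071]
contact_force: [0.4, 0.0, 0.8]
grip_width: 32.1
finger_force: 0.0
64 [458. 261.] turn [-0.1 -0.1  4.1] shift [-0.0002 -0.0208 -0.0001]
68 [459. 281.] turn [-0.1 -0.1  8.1] shift [ 0.002  -0.0409 -0.0001]
72 [461. 301.] turn [-0.1 -0.1 12.1] shift [ 0.0056 -0.0608 -0.0001]
76 [464. 321.] turn [-0.1 -0.1 16.1] shift [ 0.0106 -0.0804 -0.0001]
80 [469. 341.] turn [-0.1 -0.1 20.1] shift [ 0.0169 -0.0996 -0.    ]
[-0.09649091 -0.80580323  0.0453226 ]
2392 [466.44184707 241.61760656 282.45012502]
```

View pics/w2.png

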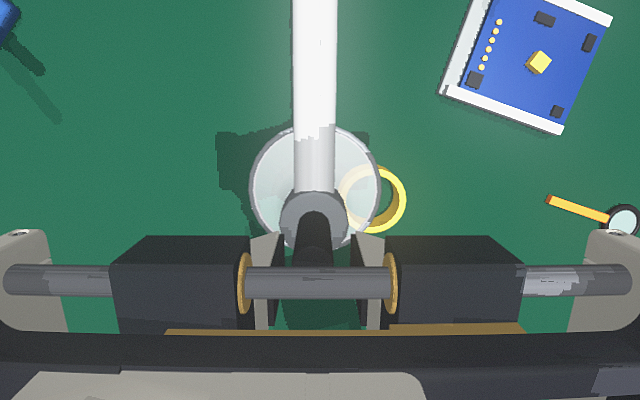

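The knob at (314,235) sits between the fingers, and the hood has followed. The board is clear now, with the relay at (538,62).

```bash
python3 -m handwheel '[[[0,0,2],[0,-0.011,0],0.35],[[0,0,4],[0,-0.021,0],0.35],[[0,0,6],[0.001,-0.031,0],0.35],[[0,0,8],[0.002,-0.041,0],0.35],[[0,0,8],[0.002,-0.041,0],0.35]]'
python3 -m handwheel '[[[0,0,2],[0,-0.010,0],0.35],[[0,0,4],[0,-0.02,0],0.35],[[0,0,4],[0,-0.020,0],0.35]]'
python3 -c "
from h import *
arc([74,76,78,80,82])"
```

```text
time: 4.75
tool_pos: [459.1, 278.9, 241.2]
tcp_rot: [-3.141, -0.001, -0.069]
contact_force: [0.4, -0.6, 0.6]
grip_width: 32.0
finger_force: 0.0
time: 5.05
tool_pos: [460.3, 298.9, 241.0]
tcp_rot: [-3.141, -0.001, -0.139]
contact_force: [-0.4, 0.7, -0.6]
grip_width: 32.2
finger_force: 0.0
74 [463. 311.] turn [-0. -0.  2.] shift [ 0.0005 -0.0124 -0.001 ]
76 [464. 321.] turn [-0. -0.  4.] shift [ 0.0011 -0.0225 -0.001 ]
78 [467. 331.] turn [-0. -0.  6.] shift [ 0.002  -0.0325 -0.001 ]
80 [469. 341.] turn [-0. -0.  8.] shift [ 0.0033 -0.0426 -0.001 ]
82 [472. 350.] turn [-0. -0. 10.] shift [ 0.0049 -0.0526 -0.001 ]
```

```bash
python3 -m handwheel '[[[0,0,2],[0.001,-0.008,0],0.35],[[0,0,2],[0.001,-0.012,0],0.35],[[0,0,2],[0.001,-0.012,0],0.35]]'
python3 -m handwheel '[[[0,0,1],[0,-0.005,0],0.35],[[0,0,2],[0,-0.010,0],0.35],[[0,0,2],[0,-0.010,0],0.35]]'
```

```text
time: 5.35
tool_pos: [462.6, 310.8, 240.8]
tcp_rot: [3.142, -0.0, -0.173]
contact_force: [-0.5, -0.2, -0.3]
grip_width: 32.7
finger_force: 0.0
time: 5.65
tool_pos: [464.1, 318.2, 240.7]
tcp_rot: [3.135, -0.001, -0.212]
contact_force: [-1.4, -11.5, 3.5]
grip_width: 32.5
finger_force: 5.7
```

```bash
python3 -m handwheel '[[[0,0,1],[0,-0.005,0],0.35],[[0,0,2],[0,-0.010,0],0.35],[[0,0,2],[0,-0.010,0],0.35]]'
python3 -c "
from h import *
c=capture('wrist');P=cloud(c);p=get_obs()['tool_pos'];print(p)
m=(P[...,2]>255)&(P[...,2]<290)&(np.hypot(P[...,0]-p[0],P[...,1]-p[1])<13);q=np.median(P[m],0)
print(m.sum(),q,(np.degrees(np.arctan2(*(q[:2]-H)[::-1]))))"
```

```text
time: 5.95
tool_pos: [464.5, 318.1, 240.3]
tcp_rot: [3.115, 0.001, -0.25]
contact_force: [-8.1, -46.7, 11.1]
grip_width: 32.6
finger_force: 23.7
[464.50775554 318.04070156 240.26893249]
1172 [469.44249106 312.33981022 282.60506055] 169.35843399633262
```

Force rose to 47 N while the hood turned about 75°, so it is at the stop. Backing off and going up.

```bash
python3 -m handwheel '[[[0,0,0],[0,0.010,0],0.35],[[0,0,0],[0,0.016,0],0.6],[[0,0,0],[0,0.016,0],0.6],[[0,0,0],[0,0.016,-0.05],0.6],[[0,0,0],[0,0.016,-0.1],0.6],[[0,0,0],[0,0.016,-0.1],1]]'
python3 - <<'E'
from h import *
t=capture('top');s=capture('scene');w=capture('wrist');np.save('top1.npy',t);np.save('scene1.npy',s)
print(get_obs()['tool_pos'])
def blob(c,lo,hi,box,name,z):
    m=cv2.inRange(cv2.cvtColor(c['image'],cv2.COLOR_RGB2HSV),lo,hi)
    u0,u1,v0,v1=box;k=np.zeros_like(m);k[v0:v1,u0:u1]=m[v0:v1,u0:u1];P=cloud(c)
    n,l,st,ce=cv2.connectedComponentsWithStats(k)
    for i in range(1,n):
        if st[i,4]>5: print(name,st[i].tolist(),ce[i].round(1),np.median(P[l==i],0).round(1),'plane',onplane(c,ce[i],z)[0].round(1))
blob(t,(20,120,100),(35,255,255),(270,315,170,225),'relay t',31)
blob(s,(20,120,100),(35,255,255),(325,365,225,260),'relay s',31)
blob(s,(0,150,120),(8,255,255),(370,395,225,265),'band s',90)
blob(s,(170,150,120),(180,255,255),(370,395,225,265),'band s',90)
blob(t,(0,120,90),(8,255,255),(270,330,170,220),'band t',90)
P=cloud(t); q=P[200:292,350:410].reshape(-1,3);im=cv2.cvtColor(t['image'],cv2.COLOR_RGB2HSV)[200:292,350:410].reshape(-1,3)
m=(im[:,2]<70)&(q[:,2]>30);print('rim',m.sum(),q[m].min(0),q[m].max(0),cv2.minEnclosingCircle(q[m][:,:2].astype(np.float32)))
m=(im[:,0]>8)&(im[:,0]<30)&(im[:,1]>150)&(q[:,2]>25);h=q[m][:,:2].astype(np.float32)
print('handle',cv2.minAreaRect(h),cv2.fitLine(h,cv2.DIST_HUBER,0,.01,.01).ravel())
a=s['image'][225:265,330:400,::-1];b=t['image'][170:235,260:330,::-1]
cv2.imwrite('pics/c2.png',np.hstack([cv2.resize(a,(400,400),interpolation=cv2.INTER_NEAREST),cv2.resize(b,(400,400),interpolation=cv2.INTER_NEAREST)]))
E
```

```text
time: 6.6
tool_pos: [464.2, 317.4, 348.3]
tcp_rot: [-3.132, -0.01, -0.244]
contact_force: [-0.4, -0.0, 0.1]
grip_width: 59.4
finger_force: 0.0
[461.96053572 315.91524874 340.24605659]
relay t [290, 204, 6, 7, 27] [292.6 207. ] [595.5   5.4  34.1] plane [596.2   6.8  31. ]
relay s [341, 240, 7, 7, 48] [343.9 242.9] [598.9   2.1  33. ] plane [597.6   2.5  31. ]
band s [378, 243, 7, 6, 21] [381.  245.8] [679.6  64.1  78. ] plane [685.7  56.8  90. ]
band t [272, 179, 5, 5, 12] [274.3 181.2] [675.1  65.2  78.7] plane [671.8  64.9  90. ]
rim 42 [ 397.47769418 -330.55022288   32.47993608] [ 574.76801262 -258.00605918   47.17879434] ((486.0767822265625, -284.2893371582031), 89.86803436279297)
handle ((442.31439208984375, -285.0556945800781), (15.426981925964355, 124.73817443847656), 83.72916412353516) [ 9.9356836e-01 -1.1323372e-01  4.4105606e+02 -2.8350995e+02]
```

View pics/c2.png

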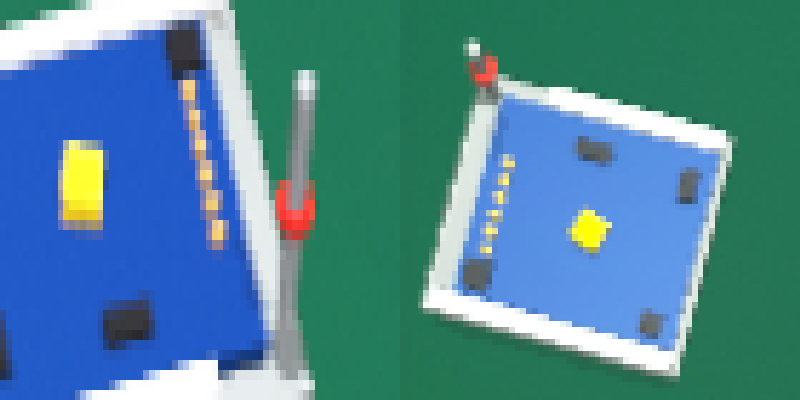

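The crops show the relay clear on the board and the gauge post with its red band, scene (381,246) and top (274,181).

Run:
```python
from h import *
go(455,20,340,-6.4);go(455,20,220,-6.4)
```

```text
turn [-0.   0.  -7.6] shift [6.490e-02 2.888e-01 2.000e-04]
turn [-0.   0.  -7.6] shift [0.0649 0.2888 0.1202]
```

```bash
python3 -m handwheel '[[[0,0,-7.6],[0.065,0.289,0],1],[[0,0,-7.6],[0.065,0.289,0],1],[[0,0,-7.6],[0.065,0.289,0],1],[[0,0,-7.6],[0.065,0.289,0],1],[[0,0,-7.6],[0.065,0.289,0],1],[[0,0,-7.6],[0.065,0.289,0],1],[[0,0,-7.6],[0.065,0.289,0.05],1],[[0,0,-7.6],[0.065,0.289,0.1],1],[[0,0,-7.6],[0.065,0.289,0.12],1],[[0,0,-7.6],[0.065,0.289,0.12],1]]'
python3 - <<'E'
from h import *
w=capture('wrist');np.save('w3.npy',w);save(w,'w3');P=cloud(w);print(np.linalg.inv(w['camera_from_world']).round(2).tolist())
hsv=cv2.cvtColor(w['image'],cv2.COLOR_RGB2HSV)
for n,lo,hi in(('red',(0,150,90),(8,255,255)),('red2',(172,150,90),(180,255,255)),('yel',(22,150,100),(35,255,255))):
    k,l,st,ce=cv2.connectedComponentsWithStats(cv2.inRange(hsv,lo,hi))
    for i in range(1,k):
        if st[i,4]>15:
            q=P[l==i];print(n,st[i].tolist(),ce[i].round(1),np.median(q,0).round(1),np.percentile(q[:,2],[5,25,75,95]).round(1))
go(469,-288,340,-6.4);go(469,-288,150,-6.4)
E
```

```text
time: 7.75
tool_pos: [452.1, 19.6, 216.6]
tcp_rot: [-3.141, 0.01, -0.113]
contact_force: [0.0, -0.7, -0.3]
grip_width: 91.8
finger_force: 0.0
[[-0.11, -0.96, -0.27, 524.28], [-0.99, 0.11, 0.03, 10.55], [-0.0, 0.27, -0.96, 405.73], [0.0, 0.0, 0.0, 1.0]]
yel [171, 170, 57, 54, 728] [211.  188.8] [442.4 137.4  22.6] [ 4.4 13.1 31.6 35.2]
yel [158, 183, 54, 53, 888] [175.5 216.6] [407.9 196.2  19.5] [ 3.4 10.7 27.3 33. ]
turn [-0.   0.3 -0.1] shift [ 0.049   0.3038 -0.1212]
turn [-0.   0.3 -0.1] shift [0.0499 0.3038 0.0688]
```

View pics/w3.png

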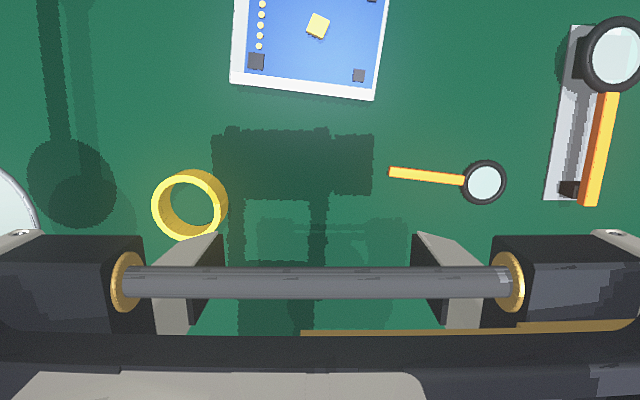

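The wrist view shows the relay at (318,25) and loupe at (600,90); the post is out of frame. I'll triangulate the band from the scene and top images.

Run:
```python
from h import *
t=np.load('top1.npy',allow_pickle=True).item();s=np.load('scene1.npy',allow_pickle=True).item();w=np.load('w3.npy',allow_pickle=True).item()
print('relay w',onplane(w,[318,24],34),cloud(w)[24,318])
def tri(pt,ps):
    A=[];b=[]
    for c,p in((t,pt),(s,ps)):
        T=np.linalg.inv(c['camera_from_world']);d=T[:3,:3]@np.r_[rays(c,p)[0],1];d/=np.linalg.norm(d)
        M=np.eye(3)-np.outer(d,d);A.append(M);b.append(M@T[:3,3])
    x,r,_,_=np.linalg.lstsq(np.vstack(A),np.hstack(b),rcond=None);return x.round(1),np.sqrt(r).round(1)
for c,b in((t,(266,284,172,190)),(s,(374,392,230,262))):
    u0,u1,v0,v1=b;im=c['image'][v0:v1,u0:u1].astype(int);P=cloud(c)
    red=(im[...,0]>1.6*im[...,1])&(im[...,0]>90);v,u=np.nonzero(red);wt=(im[...,0]-im[...,1])[red]
    print('red',len(u),np.average(u,weights=wt)+u0,np.average(v,weights=wt)+v0,'z',np.sort(P[v0:v1,u0:u1][red][:,2]).round(0))
    g=(im.max(2)-im.min(2)<30)&(P[v0:v1,u0:u1,2]>40);v,u=np.nonzero(g);print('grey',[(a+u0,bb+v0,*P[bb+v0,a+u0].round(0)) for a,bb in zip(u,v)][:14])
print(tri((274.3,181.2),(381,245.8)))
```

```text
relay w [[596.50671643   1.46669619  34.        ]] [596.83695947   1.42515288  32.30026828]
red 13 274.6685463659148 181.22117794486215 z [10. 59. 78. 78. 78. 78. 79. 79. 79. 82. 82. 84. 89.]
grey [(np.int64(272), np.int64(177), np.float64(677.0), np.float64(69.0), np.float64(125.0)), (np.int64(273), np.int64(177), np.float64(677.0), np.float64(65.0), np.float64(128.0)), (np.int64(272), np.int64(178), np.float64(674.0), np.float64(69.0), np.float64(124.0)), (np.int64(273), np.int64(178), np.float64(674.0), np.float64(65.0), np.float64(126.0)), (np.int64(273), np.int64(179), np.float64(673.0), np.float64(66.0), np.float64(116.0)), (np.int64(274), np.int64(179), np.float64(674.0), np.float64(64.0), np.float64(111.0)), (np.int64(273), np.int64(180), np.float64(672.0), np.float64(68.0), np.float64(104.0)), (np.int64(274), np.int64(180), np.float64(674.0), np.float64(65.0), np.float64(97.0)), (np.int64(274), np.int64(181), np.float64(673.0), np.float64(66.0), np.float64(88.0)), (np.int64(276), np.int64(183), np.float64(675.0), np.float64(64.0), np.float64(48.0)), (np.int64(275), np.int64(
[... 891 characters left out ...]
, np.float64(64.0), np.float64(125.0)), (np.int64(382), np.int64(235), np.float64(677.0), np.float64(61.0), np.float64(120.0)), (np.int64(383), np.int64(235), np.float64(678.0), np.float64(63.0), np.float64(120.0)), (np.int64(384), np.int64(235), np.float64(680.0), np.float64(65.0), np.float64(121.0)), (np.int64(382), np.int64(236), np.float64(676.0), np.float64(63.0), np.float64(113.0)), (np.int64(383), np.int64(236), np.float64(679.0), np.float64(63.0), np.float64(117.0)), (np.int64(384), np.int64(236), np.float64(679.0), np.float64(66.0), np.float64(116.0)), (np.int64(382), np.int64(237), np.float64(676.0), np.float64(63.0), np.float64(110.0))]
(array([675.2,  66.1,  73.2]), array([1.4]))
```

```bash
python3 -m handwheel '[[[0,0,0],[0.049,0.304,-0.05],1],[[0,0,0],[0.049,0.304,-0.05],1],[[0,0,0],[0.049,0.304,-0.05],1],[[0,0,0],[0.049,0.304,-0.05],1],[[0,0,0],[0.049,0.304,-0.05],1],[[0,0,0],[0.049,0.304,-0.05],1],[[0,0,0],[0.049,0.304,-0.05],1],[[0,0,0],[0.049,0.304,-0.05],1]]'
python3 - <<'E'
from h import *
w=capture('wrist');np.save('w4.npy',w);save(w,'w4');P=cloud(w)
hsv=cv2.cvtColor(w['image'],cv2.COLOR_RGB2HSV)
m=cv2.inRange(hsv,(8,150,100),(30,255,255));m[(P[...,2]<39)|(P[...,2]>50)]=0
k,l,st,ce=cv2.connectedComponentsWithStats(m);i=1+st[1:,4].argmax();v,u=np.nonzero(l==i)
q=onplane(w,np.c_[u,v],44)[:,:2].astype(np.float32);print(st[i],'handle',cv2.minAreaRect(q),cv2.fitLine(q,cv2.DIST_HUBER,0,.01,.01).ravel())
r=(hsv[...,2]<80)&(P[...,2]>38)&(P[...,2]<48)&(P[...,0]>490);v,u=np.nonzero(r)
q=onplane(w,np.c_[u,v],44)[:,:2].astype(np.float32);print('rim',len(q),cv2.minEnclosingCircle(q),cv2.fitEllipse(cv2.convexHull(q)))
E
```

```text
time: 8.6
tool_pos: [469.9, -290.1, 271.6]
tcp_rot: [3.141, -0.001, -0.115]
contact_force: [0.5, 0.5, 0.5]
grip_width: 91.7
finger_force: 0.0
[312 141  13  93 827] handle ((439.63702392578125, -288.57806396484375), (15.218881607055664, 116.62682342529297), 83.70098876953125) [ 9.93269265e-01 -1.15828216e-01  4.53920837e+02 -2.90440430e+02]
rim 706 ((538.207763671875, -300.8842468261719), 37.73814392089844) ((538.2797241210938, -301.0324401855469), (74.3312759399414, 74.79603576660156), 67.79534912109375)
```

View pics/w4.png

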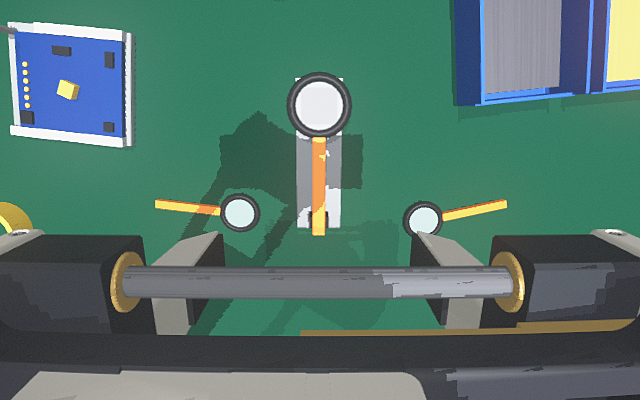

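The wrist view is centred on the large loupe: rim centre (319,104), handle from (319,138) to (319,235), and no other object under the fingers.

Run:
```python
from h import *
go(467.5,-291.5,18,-6.6)
w=np.load('w4.npy',allow_pickle=True).item()
print(onplane(w,[67,90],34),cloud(w)[90,67])
```

```text
turn [-0.  -0.   0.1] shift [-0.0021  0.0035  0.2533]
[[594.1820476   -1.33624032  34.        ]] [594.25143699  -0.95585691  33.45323983]
```

```bash
python3 -m handwheel '[[[0,0,0],[-0.002,0.0035,0.05],1],[[0,0,0],[-0.002,0.0035,0.1],1],[[0,0,0],[-0.002,0.0035,0.15],1],[[0,0,0],[-0.002,0.0035,0.20],1],[[0,0,0],[-0.002,0.0035,0.23],1],[[0,0,0],[-0.002,0.0035,0.253],1],[[0,0,0],[-0.002,0.0035,0.253],1],[[0,0,0],[-0.002,0.0035,0.253],1]]'; python3 -c "
from h import *
go(467.5,-291.5,18,-6.6)"
```

```text
time: 9.45
tool_pos: [467.9, -290.5, 18.8]
tcp_rot: [3.142, -0.0, -0.111]
contact_force: [0.5, 0.1, 0.5]
grip_width: 92.2
finger_force: 0.0
turn [ 0.  -0.   0.2] shift [-0.0003  0.0011  0.0008]
```

```bash
python3 -m handwheel '[[[0,0,0],[0,0,0],0.4],[[0,0,0],[0,0,0],0.4],[[0,0,0],[0,0,0],0.25],[[0,0,0],[0,0,0],0.2],[[0,0,0],[0,0,0],0.1],[[0,0,0],[0,0,0],0.1],[[0,0,0],[0,0,0],0],[[0,0,0],[0,0,0],0],[[0,0,0],[0,0,0],0],[[0,0,0],[0,0,0],0]]'
```

```text
time: 10.45
tool_pos: [467.2, -291.7, 17.8]
tcp_rot: [3.142, 0.0, -0.113]
contact_force: [0.8, -0.3, 0.2]
grip_width: 16.3
finger_force: 0.0
```

```bash
python3 -m handwheel '[[[0,0,0],[0,0,0],0],[[0,0,0],[0,0,0],0],[[0,0,0],[0,0,0],0]]'
python3 -m handwheel '[[[0,0,0],[0,0,-0.01],0],[[0,0,0],[0,0,-0.02],0],[[0,0,0],[0,0,-0.03],0],[[0,0,0],[0,0,-0.045],0],[[0,0,0],[0,0,-0.06],0],[[0,0,0],[0,0,-0.08],0],[[0,0,0],[0,0,-0.1],0],[[0,0,0],[0,0,-0.12],0],[[0,0,0],[0,0,-0.12],0],[[0,0,0],[0,0,-0.12],0]]'
cat > lm.py <<'E'
from h import *
def loupe():
    w=capture('wrist');P=cloud(w);o=get_obs();R=Ro.from_euler('xyz',o['tcp_rot']);p=o['tool_pos'];x=R.apply([1,0,0])
    g=p-R.apply([0,0,19]);hsv=cv2.cvtColor(w['image'],cv2.COLOR_RGB2HSV)
    D=P-(g+72*x);m=(np.linalg.norm(D[...,:2],axis=-1)<55)&(abs(D[...,2])<25)&(hsv[...,2]<90)
    k,l,st,ce=cv2.connectedComponentsWithStats(m.astype(np.uint8));m=l==1+st[1:,4].argmax();q=P[m];top=q
    n=np.linalg.svd(q-q.mean(0))[2][2] if len(q)<4000 else None
    n=n*np.sign(n[2]);v,u=np.nonzero(m);h=onplane(w,np.c_[u,v],q[:,2].mean())[:,:2].astype(np.float32)
    print('tcp',p.round(1),'n',len(q),'rim',cv2.minEnclosingCircle(h),'z',np.percentile(q[:,2],[5,50,95]).round(1),'normal',n.round(3))
    return w
E
python3 -c "
from lm import *
w=loupe();save(w,'w5')"
```

```text
time: 10.75
tool_pos: [467.2, -291.7, 17.8]
tcp_rot: [3.142, -0.0, -0.113]
contact_force: [0.2, -0.3, -0.3]
grip_width: 0.3
finger_force: 0.0
time: 11.75
tool_pos: [467.3, -291.8, 138.3]
tcp_rot: [3.141, -0.001, -0.113]
contact_force: [-0.4, 1.0, 0.7]
grip_width: 0.2
finger_force: 0.0Traceback (most recent call last):
  File "<string>", line 3, in <module>
    w=loupe();save(w,'w5')
  File "lm.py", line 6, in loupe
    k,l,st,ce=cv2.connectedComponentsWithStats(m.astype(np.uint8));m=l==1+st[1:,4].argmax();q=P[m];top=q
                                                                          ~~~~~~~~~~~~~~~^^
ValueError: attempt to get argmax of an empty sequence
```

The fingers closed on nothing. I'll look at it.

```bash
python3 -c "
from h import *
w=capture('wrist');save(w,'w5');np.save('w5.npy',w)
print(proj(w,[[467,-292,44],get_obs()['tool_pos']]))"
```

```text
[[316.76169885 190.63401285]
 [315.45260218 230.13864296]]
```

View pics/w5.png

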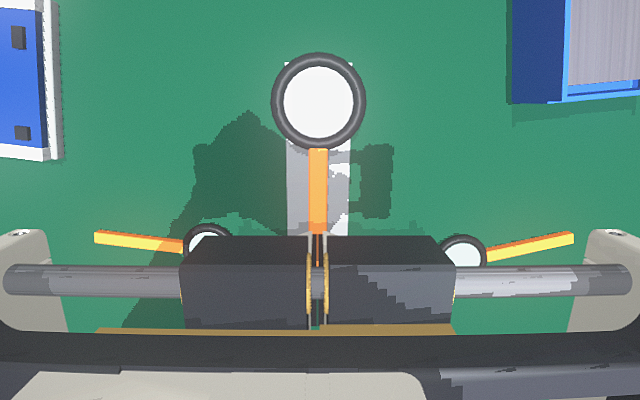

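The loupe still looks to lie on its rest, rim centre (318,101), and the fingers are shut at (318,250). I'll measure its height and place now.

Run:
```python
from h import *
w=np.load('w5.npy',allow_pickle=True).item();P=cloud(w)
print('handle col',P[150:262:8,318].round(0).tolist())
print('rim',P[[58,143],[319,319]].round(1),P[[100,100],[277,360]].round(1),'glass',P[100,319],onplane(w,[[319,101]],44))
h=cv2.cvtColor(w['image'],cv2.COLOR_RGB2HSV);m=cv2.inRange(h,(8,150,100),(30,255,255));m[:,:295]=0;m[:,345:]=0
v,u=np.nonzero(m);q=P[v,u];print(len(q),np.percentile(q,[2,50,98],axis=0).round(1))
t=capture('top');T=cloud(t);i=cv2.cvtColor(t['image'],cv2.COLOR_RGB2HSV)
print(get_obs()['time'],T[225,382].round(0),[T[v,379].round(0).tolist() for v in range(240,276,5)])
save(t,'t5')
```

```text
handle col [[500.0, -297.0, 42.0], [494.0, -296.0, 44.0], [537.0, -300.0, 327.0], [481.0, -295.0, 44.0], [474.0, -294.0, 43.0], [467.0, -293.0, 44.0], [460.0, -292.0, 42.0], [453.0, -291.0, 42.0], [446.0, -291.0, 43.0], [439.0, -290.0, 42.0], [537.0, -300.0, 327.0], [477.0, -294.0, 176.0], [477.0, -294.0, 185.0], [537.0, -300.0, 327.0]]
rim [[ 571.  -305.5   42.2]
 [ 505.9 -298.2   40.8]] [[ 543.5 -269.    42. ]
 [ 536.2 -334.2   42.4]] glass [ 539.78308976 -302.04933319   38.25458355] [[ 538.9741866 -301.9281289   44.       ]]
951 [[ 429.7 -301.7   40.8]
 [ 453.8 -291.2   42.8]
 [ 499.  -282.7  192.2]]
11.9 [ 486. -220.  486.] [[450.0, -206.0, 529.0], [439.0, -206.0, 529.0], [439.0, -238.0, 334.0], [437.0, -284.0, 47.0], [421.0, -284.0, 43.0], [398.0, -197.0, 583.0], [389.0, -196.0, 586.0], [380.0, -195.0, 595.0]]
```

```bash
python3 -m handwheel '[[[0,0,0],[0,0,0],0.6],[[0,0,0],[0,0,0],0.6],[[0,0,0],[0,0,0],0.6],[[0,0,0],[0,0,0],0.6],[[0,0,0],[0,0,0],0.6],[[0,0,0],[0,0,0],0.6],[[0,0,0],[0,0,0],0.6],[[0,0,0],[0,0,0.05],0.6],[[0,0,0],[0,0,0.09],0.6],[[0,0,0],[0,0,0.118],0.6],[[0,0,0],[0,0,0.12],0.6],[[0,0,0],[0,0,0.12],0.6]]'
python3 -c "
from h import *
w=capture('wrist');save(w,'w6');np.save('w6.npy',w);o=get_obs();print(o['tool_pos'])
print(proj(w,[[467,-292,44],o['tool_pos']]))"
```

```text
time: 13.1
tool_pos: [467.3, -291.8, 18.0]
tcp_rot: [-3.141, 0.0, -0.113]
contact_force: [0.4, 0.4, -0.7]
grip_width: 55.1
finger_force: 0.0
[ 468.03155372 -292.39950185   19.09978656]
[[315.87481866 248.58729712]
 [316.50289072 229.47943191]]
```

View pics/w6.png

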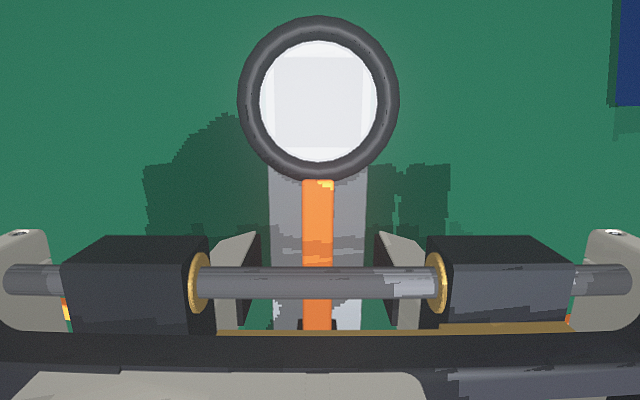

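The handle at (317,250) lies squarely between the fingers. Closing in short calls.

```bash
for i in 1; do python3 -m handwheel '[[[0,0,0],[0,0,0],0.1],[[0,0,0],[0,0,0],0.1],[[0,0,0],[0,0,0],0.1],[[0,0,0],[0,0,0],0.1],[[0,0,0],[0,0,0],0.1],[[0,0,0],[0,0,0],0.1],[[0,0,0],[0,0,0],0.1]]'; done; python3 -m handwheel '[[[0,0,0],[0,0,0],0.1],[[0,0,0],[0,0,0],0.1],[[0,0,0],[0,0,0],0.1]]'
```

```text
time: 13.85
tool_pos: [467.2, -291.7, 17.8]
tcp_rot: [3.142, 0.0, -0.113]
contact_force: [0.1, -0.3, -0.1]
grip_width: 9.8
finger_force: 0.0
time: 14.15
tool_pos: [467.2, -291.7, 17.8]
tcp_rot: [3.142, -0.0, -0.113]
contact_force: [-1.0, -0.1, -0.6]
grip_width: 9.1
finger_force: 0.0
```

```bash
python3 -c "
from h import *
w=capture('wrist');np.save('w7.npy',w);s=capture('scene');np.save('s7.npy',s)
a=cv2.resize(w['image'][130:350,220:420],(400,440));b=cv2.resize(s['image'][175:285,170:270],(400,440),interpolation=cv2.INTER_CUBIC)
cv2.imwrite('pics/w7.png',np.hstack([a,b])[:,:,::-1])"
```

```text
(no output)
```

View pics/w7.png

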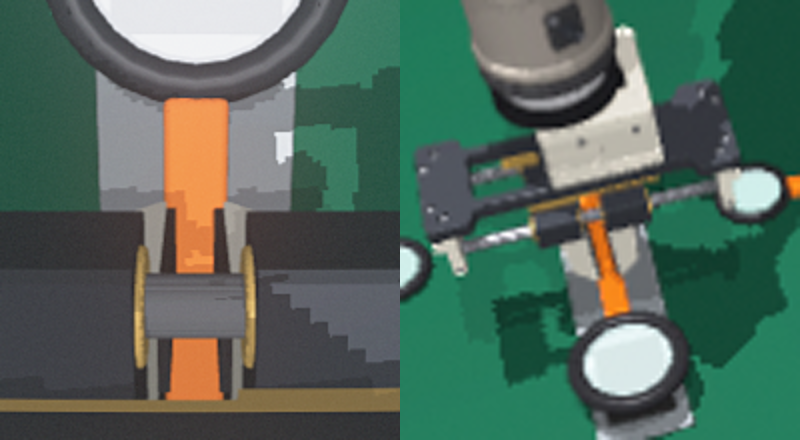

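The handle is visible narrowed between the black pads at (195,240) in the crop, as if the pads overlap it. I'll check pad depths.

Run:
```python
from h import *
w=np.load('w7.npy',allow_pickle=True).item();P=cloud(w);D=w['depth']
print(w['fx'],w['cx'],w['cy'])
for r in (225,232,234,236,238,240,245,250,255,258,300,310,320):
    print(r,[(u,*P[r,u].round(0)) if D[r,u]>0 else (u,'-') for u in (294,299,304,308,318,328,334,339)])
o=get_obs();print(o['joint_positions'],o['tool_pos'],o['grip_width'])
```

```text
348.47891351282055 316.9983101183114 197.7167545625171
225 [(294, np.float64(466.0), np.float64(-278.0), np.float64(2.0)), (299, np.float64(466.0), np.float64(-281.0), np.float64(2.0)), (304, np.float64(480.0), np.float64(-287.0), np.float64(43.0)), (308, np.float64(480.0), np.float64(-289.0), np.float64(43.0)), (318, np.float64(479.0), np.float64(-294.0), np.float64(43.0)), (328, np.float64(478.0), np.float64(-299.0), np.float64(43.0)), (334, np.float64(464.0), np.float64(-303.0), np.float64(3.0)), (339, np.float64(463.0), np.float64(-306.0), np.float64(3.0))]
232 [(294, np.float64(462.0), np.float64(-277.0), np.float64(3.0)), (299, np.float64(479.0), np.float64(-285.0), np.float64(51.0)), (304, np.float64(476.0), np.float64(-287.0), np.float64(43.0)), (308, np.float64(476.0), np.float64(-289.0), np.float64(44.0)), (318, np.float64(475.0), np.float64(-294.0), np.float64(43.0)), (328, np.float64(474.0), np.float64(-299.0), np.float64(42.0)), (334, np.float64(478.0), np.float64(-302.0), np.float64(53.0)), (339, np.float64(459.0), np.float64(-305.0), np.float64(3.0))]
234 [(294, np.flo
[... 5137 characters left out ...]
, np.float64(114.0))]
320 [(294, np.float64(477.0), np.float64(-287.0), np.float64(119.0)), (299, np.float64(461.0), np.float64(-285.0), np.float64(95.0)), (304, np.float64(462.0), np.float64(-287.0), np.float64(96.0)), (308, np.float64(425.0), np.float64(-283.0), np.float64(43.0)), (318, np.float64(424.0), np.float64(-288.0), np.float64(42.0)), (328, np.float64(424.0), np.float64(-294.0), np.float64(43.0)), (334, np.float64(460.0), np.float64(-298.0), np.float64(95.0)), (339, np.float64(472.0), np.float64(-300.0), np.float64(114.0))]
[-6.97294209e-01  5.86904930e-01  1.66673227e+00 -6.19046493e-05
  8.87875393e-01  9.86271823e-01] [ 467.22040872 -291.73701416   17.80950059] 9.38514955775019
```

The finger ends actually sit at z≈51 mm, although the TCP reads 18 mm. The real tip is therefore about 33 mm above the reported TCP (x and y agree), and the fingers closed just above the handle. I'll open and go down by what I see.

```bash
python3 -m handwheel '[[[0,0,0],[0,0,0],0.6],[[0,0,0],[0,0,0],0.6],[[0,0,0],[0,0,0],0.6],[[0,0,0],[0,0,0],0.6],[[0,0,0],[0,0,0],0.6],[[0,0,0],[0,0,0],0.6],[[0,0,0],[0,0,0.01],0.6],[[0,0,0],[0,0,0.02],0.6],[[0,0,0],[0,0,0.02],0.6]]'
python3 - <<'E'
from h import *
w=capture('wrist');P=cloud(w);D=w['depth'];o=get_obs();print(o['tool_pos'],o['contact_force'],o['grip_width'])
m=(D>0)&(P[...,0]>474)&(P[...,0]<482)&(P[...,2]>18)&(P[...,2]<80)&(abs(P[...,1]+294)>20)&(abs(P[...,1]+294)<50)
q=P[m];print(len(q),np.percentile(q[:,2],[0,1,3,10]),[(s,q[(q[:,1]+294)*s>0][:,2].min().round(1)) for s in(1,-1)])
E
```

```text
time: 15.15
tool_pos: [466.0, -290.8, -4.2]
tcp_rot: [-3.14, 0.003, -0.113]
contact_force: [-0.4, 0.2, 1.3]
grip_width: 55.0
finger_force: 0.0
[ 466.43700769 -291.10665519   -3.46476896] [-0.00340392 -0.06176792 -0.18506635] 54.78177900229796
1343 [27.73122448 29.06756871 30.49398056 34.54634416] [(1, np.float64(27.7)), (-1, np.float64(28.0))]
```

```bash
python3 -m handwheel '[[[0,0,0],[0,0,0.005],0.6],[[0,0,0],[0,0,0.010],0.6],[[0,0,0],[0,0,0.010],0.6],[[0,0,0],[0,0,0.010],0.3],[[0,0,0],[0,0,0.01],0.3],[[0,0,0],[0,0,0.01],0.3],[[0,0,0],[0,0,0.01],0.1],[[0,0,0],[0,0,0.01],0.1],[[0,0,0],[0,0,0.01],0],[[0,0,0],[0,0,0.01],0],[[0,0,0],[0,0,0.01],0]]'
```

```text
time: 16.3
tool_pos: [467.3, -291.8, -12.1]
tcp_rot: [3.141, -0.0, -0.113]
contact_force: [-0.3, -0.0, 1.2]
grip_width: 15.6
finger_force: 30.0
```

Gripped: 15.6 mm wide at 30 N. Lifting.

```bash
python3 -m handwheel '[[[0,0,0],[0,0,-0.01],0],[[0,0,0],[0,0,-0.02],0],[[0,0,0],[0,0,-0.03],0],[[0,0,0],[0,0,-0.045],0],[[0,0,0],[0,0,-0.06],0],[[0,0,0],[0,0,-0.08],0],[[0,0,0],[0,0,-0.1],0],[[0,0,0],[0,0,-0.12],0],[[0,0,0],[0,0,-0.12],0],[[0,0,0],[0,0,-0.12],0]]'
sed -i 's/g=p-R.apply(\[0,0,19\])/g=p-R.apply([0,0,51])/' lm.py
python3 -c "
from lm import *
w=loupe();go(525.5,11.3,110,-6.6)"
```

```text
time: 17.3
tool_pos: [467.2, -291.7, 108.1]
tcp_rot: [3.141, -0.001, -0.113]
contact_force: [-0.5, 0.4, -0.6]
grip_width: 15.9
finger_force: 30.0Traceback (most recent call last):
  File "<string>", line 3, in <module>
    w=loupe();go(525.5,11.3,110,-6.6)
  File "lm.py", line 8, in loupe
    n=n*np.sign(n[2]);v,u=np.nonzero(m);h=onplane(w,np.c_[u,v],q[:,2].mean())[:,:2].astype(np.float32)
                ~^^^
TypeError: 'NoneType' object is not subscriptable
```

```bash
sed -i 's/n=np.linalg.svd.*/n=np.linalg.eigh(np.cov(q.T))[1][:,0]/' lm.py
python3 -c "
from lm import *
w=loupe();go(525.5,11.3,110,-6.6)"
```

```text
tcp [ 466.6 -291.2  106.9] n 5775 rim ((537.4913330078125, -300.3005065917969), 37.79633712768555) z [158.2 160.5 161.9] normal [-0.002 -0.002  1.   ]
turn [-0.1  0.1  0.1] shift [ 0.0245 -0.3072 -0.0029]
```

```bash
python3 -m handwheel '[[[0,0,0],[0.001,-0.012,0],0],[[0,0,0],[0.003,-0.04,0],0],[[0,0,0],[0.006,-0.075,0],0],[[0,0,0],[0.009,-0.11,0],0],[[0,0,0],[0.012,-0.145,0],0],[[0,0,0],[0.015,-0.18,0],0],[[0,0,0],[0.018,-0.215,0],0],[[0,0,0],[0.021,-0.25,0],0],[[0,0,0],[0.023,-0.28,0],0],[[0,0,0],[0.0245,-0.3,0],0],[[0,0,0],[0.0250,-0.307,0],0],[[0,0,0],[0.0250,-0.307,0],0]]'
python3 -m handwheel '[[[0,0,0],[0,0,0],0],[[0,0,0],[0,0,0],0]]'
python3 - <<'E'
from lm import *
w=loupe();P=cloud(w)
h=cv2.cvtColor(w['image'],cv2.COLOR_RGB2HSV)
for lo,hi,z,n in(((22,130,100),(35,255,255),34,'yel'),((0,150,90),(8,255,255),78,'red'),((172,150,90),(180,255,255),78,'red')):
    k,l,st,ce=cv2.connectedComponentsWithStats(cv2.inRange(h,lo,hi))
    for i in range(1,k):
        if st[i,4]>15: print(n,st[i].tolist(),ce[i].round(1),np.median(P[l==i],0).round(1),onplane(w,ce[i],z)[0].round(1),np.percentile(P[l==i][:,2],[5,25,75,95]).round(1))
np.save('w8.npy',w);s=capture('scene');np.save('s8.npy',s);save(w,'w8')
cv2.imwrite('pics/s8.png',np.hstack([w['image'],cv2.resize(s['image'][140:300,280:440],(400,400))])[:,:,::-1][:, ::1][:, -800:])
E
```

```text
time: 18.6
tool_pos: [526.1, 11.5, 107.3]
tcp_rot: [3.141, 0.001, -0.111]
contact_force: [1.2, 0.3, -0.8]
grip_width: 15.8
finger_force: 30.0
time: 18.8
tool_pos: [526.4, 9.6, 107.7]
tcp_rot: [3.141, 0.0, -0.114]
contact_force: [-1.0, -0.2, -1.9]
grip_width: 15.7
finger_force: 30.0
tcp [526.4   9.5 107.7] n 3693 rim ((597.0496826171875, 0.4589332938194275), 37.72393035888672) z [158.5 160.6 162.1] normal [ 0.008 -0.007  1.   ]
yel [107, 297, 41, 37, 737] [125.2 317.6] [425.5 201.8  19.1] [435.9 190.   34. ] [ 2.   8.1 28.4 34.8]
```

View pics/s8.png

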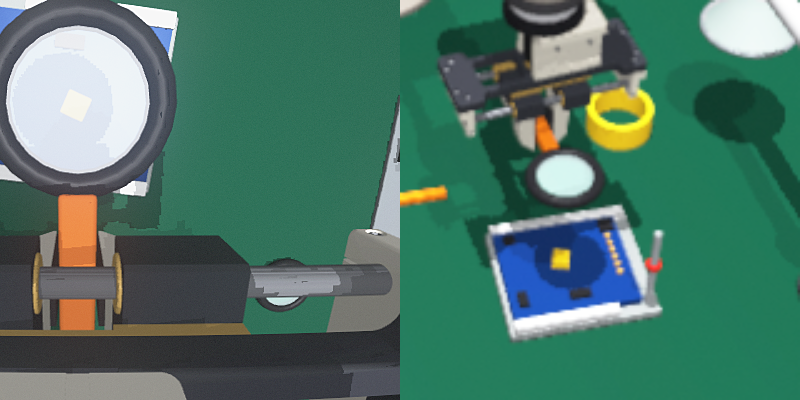

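The lens hangs above the board. The relay shows through it at wrist pixel (314,106). The scene crop shows the loupe clear of the post, whose red band is at (653,265) in the crop.

Run:
```python
from h import *
w=np.load('w8.npy',allow_pickle=True).item();s=np.load('s8.npy',allow_pickle=True).item()
print('relay w',onplane(w,[314,106],34))
P=cloud(s);h=cv2.cvtColor(s['image'],cv2.COLOR_RGB2HSV)
m=(h[...,2]<90)&(np.hypot(P[...,0]-597,P[...,1])<50)&(P[...,2]>130)&(P[...,2]<180)
q=P[m];v,u=np.nonzero(m);print('rim s',len(q),np.percentile(q[:,2],[2,10,50,90,98]).round(1),cv2.minEnclosingCircle(q[q[:,2]>155][:,:2].astype(np.float32)))
m=(h[...,1]>150)&((h[...,0]<8)|(h[...,0]>172))&(P[...,2]>65)&(np.hypot(P[...,0]-677,P[...,1]-64)<20)
q=P[m];print('band',len(q),np.percentile(q,[5,50,95],axis=0).round(1))
```

```text
relay w [[595.2436706    3.08721886  34.        ]]
rim s 262 [153.9 157.  161.1 163.4 164.9] ((598.0862426757812, 1.9087445735931396), 38.93659591674805)
band 18 [[674.5  58.1  75.9]
 [679.5  62.4  77.9]
 [683.8  71.2  80.8]]
```

```bash
python3 -m handwheel '[[[0,0,0],[-0.001,-0.001,0.01],0],[[0,0,0],[-0.001,-0.001,0.025],0],[[0,0,0],[-0.001,-0.001,0.04],0],[[0,0,0],[-0.001,-0.001,0.055],0],[[0,0,0],[-0.001,-0.001,0.067],0],[[0,0,0],[-0.001,-0.001,0.075],0],[[0,0,0],[-0.001,-0.001,0.079],0],[[0,0,0],[-0.001,-0.001,0.079],0],[[0,0,0],[-0.001,-0.001,0.079],0],[[0,0,0],[-0.001,-0.001,0.079],0],[[0,0,0],[-0.001,-0.001,0.079],0]]'
python3 - <<'E'
from lm import *
loupe();s=capture('scene');P=cloud(s);h=cv2.cvtColor(s['image'],cv2.COLOR_RGB2HSV)
m=(h[...,2]<90)&(np.hypot(P[...,0]-597,P[...,1]-2)<48)&(P[...,2]>62)&(P[...,2]<95)
q=P[m];print('rim s',len(q),np.percentile(q[:,2],[2,10,50,90,98]).round(1),cv2.minEnclosingCircle(q[q[:,2]>75][:,:2].astype(np.float32)))
m=(h[...,1]>150)&((h[...,0]<8)|(h[...,0]>172))&(P[...,2]>65)&(np.hypot(P[...,0]-677,P[...,1]-64)<20)
print('band',np.median(P[m],0))
t=capture('top');Q=cloud(t);m=(Q[...,2]>240)&(Q[...,2]<290)&(np.hypot(Q[...,0]-469,Q[...,1]-312)<40);q=np.median(Q[m],0);print('hood',m.sum(),q)
o=get_obs();print(o['time'],abs(o['dq']).max(),o['finger_force'])
E
```

```text
time: 20.0
tool_pos: [526.0, 11.6, 29.3]
tcp_rot: [3.141, -0.001, -0.113]
contact_force: [0.8, 0.2, -0.9]
grip_width: 16.3
finger_force: 30.0
tcp [526.   11.6  29.2] n 3778 rim ((596.6178588867188, 2.732278347015381), 37.725040435791016) z [80.3 82.3 83.8] normal [ 0.002 -0.005  1.   ]
rim s 229 [75.9 79.3 82.7 85.1 86.2] ((596.4821166992188, 3.3528592586517334), 39.712310791015625)
band [679.81094469  62.25120832  78.27397235]
hood 85 [461.87412763 310.66293973 282.36674052]
20.15 0.0022537667966099715 29.993928372859955
```

```bash
python3 -c "
from plant import close_job
print(close_job())"
```

```text
the job is handed in; nothing more can be done
None
```

The job is handed in (no verdict shown): the hood is at its stop, and the loupe is held level over the relay, lens about 1–2 mm off its centre sideways and within about 1 mm of the band's height (78 mm) by my camera measurements; the first grasp closed above the handle because the real fingertips sit about 32 mm higher than the reported TCP, so I lowered the tool and gripped again.

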